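# Lift the retaining bar off the circuit board

### The arm

A 6-joint arm with a two-finger parallel gripper is mounted at the origin on a cart in front of the work surface, level with it; the furniture and walls round the work are solid. World frame = base frame: x ahead of the robot, y to its left, z up, the work surface at z = 0. Lengths are in m, angles in rad, forces in N, time in s.
With the tool pointing down it reaches from about 0.3 to 0.85 m from the base axis. Payload 4.2 kg.
Tool frame: the origin (TCP) lies at the very end of the fingers, on their centre line; the grasp point (between the pads) lies 19 mm behind it; z points along the fingers, y is the line along which they close (so a half turn about z gives the same grasp; the last joint's range is limited). The gripper opens to 91 mm and grips with 3 to 60 N. Pads are 32 mm wide; open, the fingers measure 118 mm over their backs; the gripper's body (76 mm by 178 mm) begins 60 mm behind the grasp point.
Start: joints at [1.092, 0.32, 1.565, -0, 1.257, -0.02], TCP at [0.255, 0.516, 0.214] pointing down, gripper open.
Joint ranges: [-3.11, 3.11], [-0.84, 2.01], [0.21, 2.61], [-1.34, 4.49], [0.05, 2.63], [-2.56, 2.56]. Speed limits (rad/s): [2.57, 2.57, 3.14, 3.14, 3.14, 3.14].

### API

Orientations are given as [roll, pitch, yaw] about the fixed x, y, z axes, in that order (R = Rz(yaw) Ry(pitch) Rx(roll)).
In Python, from cell import readout, imaging, job gives the robot as it stands.
- The arm moves only by the shell command python3 -m inch 'ROWS' [OPENING] [FORCE]. ROWS is JSON, a list of rows, each a list of 2 entries, a list of its own where there are three numbers: the shift along the tool's x, y, z in mm, then the turn about the tool's z in rad. In form: [[[tx, ty, tz], spin], ...]. A call has 1 to 12 rows; each row shifts and turns the commanded pose from where the row before left it, along the tool's axes as they then stand; what a row does not reach is not made up. A row lasts 1/8 s, in which the tool goes at most 62.5 mm and 10.7 degrees, less where a joint would pass 70% of its speed; a pose out of reach is approached as far as the arm can. A call with a gripper value outside its range is refused whole. OPENING is the opening, from -1 (shut) to 1 (fully open), so that 0 is half open, set as the call begins (- or left out, the last holds). The fingers move at their own pace and stop on an object; FORCE is the grip in N (left out, the last holds). Time passes only in rows, so rows that do not move let the fingers close. It gives the time, the measured TCP pose, the force, the opening and the grip force at its end, in the units of the state.
- readout.state(): the state, without advancing time (a new reading comes with each control period).
- imaging.get_image(name): name is "side" or "top" or "wrist"; returns a dict with "image" (480x640x3 uint8, red, green, blue), "range_z" (480x640 float32, m along the optical axis (not along the pixel's ray), 0 where there is no reading), "fx", "fy", "cx", "cy" (pixels), "world_to_cam" (4x4, takes a point from world to camera coordinates). Camera axes: x right, y up, looking along -z (the intrinsics and any distortion apply to the point x, -y, -z); pixel columns grow to the right and rows downward; lengths in m; the calibration is good to about 2 mm. A picture is of the moment at which its call begins.
- job.sign_off(): hands the job in; it is judged then, once.
The state is a dict: "clock": time; "joints": joint angles; "joint_vel": joint speeds; "effort": joint torques, N m; "eef_pos": TCP position; "tcp_rot": TCP orientation; "ft_force": force on the tool from outside, world axes, zero at the start; "torque": the same for the moment, N m; "opening": opening from 0.0 (shut) to 1.0 (fully open); "gripper_force": force on a finger pad.
Only numpy, scipy, OpenCV 4.12 (cv2) and the standard library are available. Lean on these libraries where they do the work, as an engineer would, in place of code of your own. Each camera call takes 0.05 s, during which the arm holds its last target. There are 200 camera calls.

### The job

Two steel retaining bars lie in the U brackets of the double holding fixture: one over the green circuit board, one over the small black connector box. Take the bar that is over the circuit board by its grip, lift it straight up so that both ends leave their brackets together, and lay it down gently, level and grip up, flat on the floor of the long empty grey tray, lengthwise. Keep the bar level all the way, and leave the board and the other bar where they are.

Things in the scene. Friction and masses are not known exactly. Their poses are not given: they have to be found in the camera images.
- bar_board: bar over the green circuit board: dark steel, 150 mm long (y), 16 wide (x), 16 high; on the middle of its top a black block grip 46 long (y), 16 wide (x), 30 high (46 mm high in all). Loose, 0.18 kg. Origin: centre of its underside, z up. At the start it rests level, underside 34 mm above the worktop, in two U brackets whose cheeks end 22 mm above its underside; slots leave 3 mm each side
- bar_box: identical bar in the fixture's other bay, parallel, 70 mm away across the bars, over a black connector box (39 x 55 x 24 mm). Same origin. It stays. The fixture is fixed: grey base plate 140 x 160 x 8 mm, bars along its 160 mm side, aluminium U brackets 14 mm thick (along the bar), 38 mm wide, 61 mm either side of the middle of each bar
- circuit_board: green circuit board with components, 60 x 100 x 18 mm, loose on the fixture's base plate under the bar to be lifted, its top 8 mm below the bar. Origin at the centre of its underside, which is 8 mm above the worktop. It stays where it is
- bar_tray: long shallow empty grey tray, fixed, nearer the robot than the fixture, its length about across the bars: outside 88 (x) x 188 (y) x 14 mm, inside 80 x 180. Origin: centre of its underside, z up; inner floor 4 mm above it. Obstacles: a magnifier lamp on its left at the worktop's front edge (x 0.25, y 0.12 m), its arm reaching over to x 0.6, y 0.27, up to 0.39 m high; another lamp on the right

How it is judged:
On the way:
1. the bar from over the circuit board is lifted level, both ends clear above their brackets (height (world z) of bar_board above 0.068 m and angle between bar_board's own y axis and vertical between 1.396 and 1.745 rad), for 0.1 s.
At the end, for the whole second after the job is handed in: The bar from over the circuit board lies released and at rest on the tray's floor, whole length inside the tray walls (underside within 3 mm of the floor), grip up within 10 degrees; the circuit board and the other bar are within 15 mm of where they were (x of bar_board in the frame of bar_tray between -0.035 and 0.035 m and y of bar_board in the frame of bar_tray between -0.025 and 0.025 m and z of bar_board in the frame of bar_tray below 0.007 m and angle between bar_board's own z axis and vertical below 0.17 rad and linear speed of bar_board below 0.02 m/s and distance of each of circuit_board, bar_box from where it was at the start of the episode below 0.015 m); the robot touches nothing.
It fails at once if the bar is tipped more than 17 degrees off level along its length (one end out before the other) (angle between bar_board's own y axis and vertical below 1.271 rad or angle between bar_board's own y axis and vertical above 1.871 rad).
It fails at once if the circuit board is shifted more than 15 mm (distance of circuit_board from where it was at the start of the episode above 0.015 m).
It fails at once if the other bar is shifted more than 15 mm (distance of bar_box from where it was at the start of the episode above 0.015 m).
It fails at once if the bar is dropped into the tray (faster than 0.7 m/s just above its floor) (horizontal distance between bar_board and bar_tray below 0.06 m and height (world z) of bar_board below 0.05 m and linear speed of bar_board above 0.7 m/s).
It also fails if it takes over 48 s, if anything falls off the work surface, if the arm or the gripper's body presses on something with over 40 N, if the wrist force passes 120 N, or if a joint passes its speed limit or range.

## Working session

There is one attempt and no reset: what is moved stays moved. The work goes in short steps, Python scripts to look and compute and a shell command to move; the robot and the scene stay as the last step left them, time stands still between calls to the robot, and variables do not carry over. Pictures are saved under pics/ and viewed, at most 10 in all, crops included, and the job is handed in when it is done.

```bash
mkdir -p pics; ls; cat > h.py <<'E'
import numpy as np, cv2
from cell import readout, imaging, job
def grab(n,save=None):
    d=imaging.get_image(n)
    if save: cv2.imwrite('pics/'+save,d['image'][:,:,::-1])
    np.savez('/tmp/'+n+'.npz',**{k:v for k,v in d.items()})
    return d
def cloud(d):
    z=d['range_z']; v,u=np.mgrid[:480,:640]
    p=np.stack([(u-d['cx'])/d['fx']*z,-(v-d['cy'])/d['fy']*z,-z,np.ones_like(z)],-1)
    w=p@np.linalg.inv(d['world_to_cam']).T
    w=w[...,:3]; w[z<=0]=np.nan
    return w
E
python3 - <<'E'
from h import *
print(readout.state())
for n in ('top','side'):
    d=grab(n,n+'1.png'); print(n,d.keys(),d['fx'],np.linalg.inv(d['world_to_cam']).round(3).tolist())
E
```

```text
pics
{'clock': 0.0, 'joints': array([ 1.09198140e+00,  3.20301165e-01,  1.56568572e+00, -2.80357744e-05,
        1.25735809e+00, -2.00039298e-02]), 'joint_vel': array([-0.00100409,  0.00123659,  0.0013885 ,  0.00084272, -0.0016552 ,
        0.00221619]), 'effort': array([ 4.13164389e-04, -4.12464416e+01, -2.31971079e+01,  7.27136945e-02,
        4.57489199e-02, -1.47682804e-04]), 'eef_pos': array([0.25443722, 0.51508657, 0.21311235]), 'tcp_rot': array([-3.13984015e+00, -8.40158842e-06,  2.68279032e+00]), 'ft_force': array([-0.28198453,  0.41487899, -0.41433714]), 'torque': array([0.00080599, 0.04370318, 0.00116984]), 'gripper_force': 0.0, 'opening': 1.001966991455435}
top dict_keys(['image', 'range_z', 'fx', 'fy', 'cx', 'cy', 'world_to_cam']) 506.26817776230365 [[0.012, 0.997, -0.074, 0.521], [-1.0, 0.012, -0.004, -0.011], [-0.003, 0.074, 0.997, 0.887], [0.0, 0.0, 0.0, 1.0]]
side dict_keys(['image', 'range_z', 'fx', 'fy', 'cx', 'cy', 'world_to_cam']) 512.158013972291 [[0.999, 0.027, -0.018, 0.549], [-0.031, 0.654, -0.756, -0.652], [-0.008, 0.756, 0.655, 0.609], [0.0, 0.0, 0.0, 1.0]]
```

View pics/top1.png

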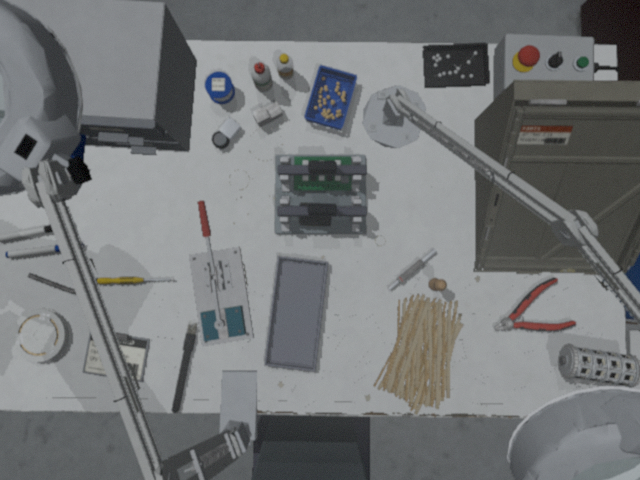

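View pics/side1.png

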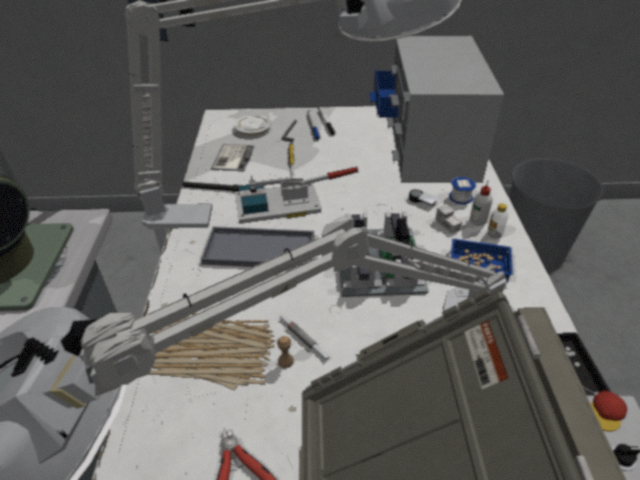

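The top view shows the fixture at about (321,195). The board bar is at row 170 with its grip near (322,168), the box bar is at row 212, and the tray is at (298,312) with its length along x. The side view shows the same layout, partly hidden by the right lamp, and the left lamp's post at (145,110). Next I'll measure all of this, including the lamp.

```bash
python3 - <<'E'
from h import *
d=dict(np.load('/tmp/top.npz')); w=cloud(d); s=dict(np.load('/tmp/side.npz')); ws=cloud(s)
for nm,c in(('top',w),('side',ws)):
    P=c.reshape(-1,3); P=P[np.isfinite(P[:,0])]
    m=(abs(P[:,0]-.63)<.12)&(abs(P[:,1]-0)<.12)&(P[:,2]<.13)
    g=P[m&(P[:,2]>.068)&(P[:,2]<.1)]
    print(nm,'grip pts',len(g))
    if len(g):
        n,l,st,ce=cv2.connectedComponentsWithStats(np.histogram2d(g[:,0],g[:,1],bins=[np.arange(.5,.76,.003),np.arange(-.12,.12,.003)])[0].astype(bool).astype(np.uint8))
        for i in range(1,n):
            if st[i,4]>5:
                x0,y0=.5+st[i,1]*.003,-.12+st[i,0]*.003
                q=g[(g[:,0]>=x0)&(g[:,0]<x0+st[i,3]*.003)&(g[:,1]>=y0)&(g[:,1]<y0+st[i,2]*.003)]
                print(q.min(0).round(3),q.max(0).round(3),np.median(q,0).round(3),cv2.minAreaRect(q[:,:2].astype(np.float32)))
    # lamp map: max height by coarse cell
    print('max z by cell, rows x .0...9, cols y 0.05...0.6')
    for x in np.arange(.05,.9,.1):
        r=[]
        for y in np.arange(-.3,.7,.08):
            k=(P[:,0]>=x)&(P[:,0]<x+.1)&(P[:,1]>=y)&(P[:,1]<y+.08)
            r.append('%.2f'%P[k,2].max() if k.any() else ' -- ')
        print('%.2f'%x,*r)
# tray floor
im=d['image'].astype(int); 
hsv=cv2.cvtColor(d['image'],cv2.COLOR_RGB2HSV)
m=((hsv[...,2]>70)&(hsv[...,2]<140)).astype(np.uint8); m[:240]=0;m[385:]=0;m[:,:255]=0;m[:,340:]=0
c=max(cv2.findContours(m,cv2.RETR_EXTERNAL,cv2.CHAIN_APPROX_NONE)[0],key=cv2.contourArea)
box=cv2.boxPoints(cv2.minAreaRect(c)); print(box)
W2C=d['world_to_cam']; C=np.linalg.inv(W2C)
def ray(u,v,z):
    r=C[:3,:3]@[(u-d['cx'])/d['fx'],-(v-d['cy'])/d['fy'],-1]; o=C[:3,3]; return o+r*(z-o[2])/r[2]
b=np.array([ray(u,v,.014) for u,v in box]); print(b.round(3),b.mean(0).round(4),cv2.minAreaRect(b[:,:2].astype(np.float32)))
print('floor',np.nanmedian(w[300:325,290:306].reshape(-1,3),0), 'table', np.nanmedian(w[250:290,340:370,2]))
E
```

```text
top grip pts 603
[ 0.618 -0.04   0.069] [0.635 0.004 0.085] [ 0.626 -0.019  0.08 ] ((0.6266265511512756, -0.018073027953505516), (0.0166824571788311, 0.04374593496322632), 0.8787134885787964)
[ 0.688 -0.041  0.068] [0.703 0.005 0.084] [ 0.695 -0.018  0.08 ] ((0.6955388188362122, -0.017987340688705444), (0.014964732341468334, 0.0454297699034214), 0.3342568278312683)
max z by cell, rows x .0...9, cols y 0.05...0.6
0.05 -0.79 -0.69 -0.16 -0.15 -0.15 -0.15  --  -0.79 -0.79 -0.79 -0.79 -0.79 -0.79
0.15 0.19  --   --   --  0.08 0.16  --   --   --   --   --   --   -- 
0.25 0.23 0.02 0.02 0.00 0.08 0.38 0.01 0.01 0.01 0.01 0.00  --   -- 
0.35 0.02 0.02 0.02 0.02 0.02 0.39 0.39 0.02 0.02 0.02 0.02  --   -- 
0.45 0.05 0.06 0.01 0.02 0.02 0.07 0.39 0.01 0.01 0.02 0.02  --   -- 
0.55 0.33 0.01 0.06 0.09 0.06 0.07 0.39 0.39 0.34 0.02 0.02  --   -- 
0.65 0.26 0.21 0.06 0.08 0.06 0.02 0.20 0.36 0.34 0.00 0.00  --   -- 
0.75 0.21 0.15 0.10 0.03 0.06 0.05 0.20 0.37 0.35  --   --   --   -- 
0.85 0.02 0.02 0.03 0.03 0.09 0.06 0.20 0.20 0.20 0.20  --   --   -- 
side grip pts 321
[ 0.617 -0.016  0.074] [
[... 698 characters left out ...]
 0.01 0.02 0.02 0.01  --   -- 
0.55 0.32 0.01 0.06 0.08 0.06 0.07 0.36 0.35 0.31 0.02 0.01  --   -- 
0.65 0.26 0.21 0.06 0.08 0.06 0.02 0.20 0.34 0.20 0.20 0.20  --   -- 
0.75 0.20 0.15 0.10 0.03 0.06 0.06 0.20 0.34 0.32 0.20 0.20  --   -- 
0.85 0.02 0.02 0.02 0.02 0.09 0.04 0.20 0.20 0.20 0.20 0.20  --   -- 
[[262.3221  367.2027 ]
 [276.51334 251.30772]
 [333.09354 258.2359 ]
 [318.9023  374.13086]]
[[ 0.361  0.079  0.014]
 [ 0.558  0.058  0.014]
 [ 0.548 -0.039  0.014]
 [ 0.351 -0.017  0.014]] [0.4546 0.0202 0.014 ] ((0.45457369089126587, 0.02032674103975296), (0.0983688235282898, 0.19818909466266632), 83.70187377929688)
floor [0.45427448 0.02154627 0.00432535] table 0.00034804956064121706
```

```bash
python3 -m inch '[[[0,0,-30],0],[[0,0,-30],0],[[0,0,-30],0],[[0,0,-30],0.139],[[0,0,-30],0.139],[[0,0,-30],0.139],[[0,0,-30],0.139],[[0,0,-30],0.139],[[0,0,-16],0.139],[[0,0,0],0.139],[[0,0,0],0.139],[[0,0,0],0]]' -0.1 20; python3 -c "
from h import *
s=readout.state();print(s['joints'].round(3),s['eef_pos'].round(4),s['tcp_rot'].round(4))"
```

```text
clock: 1.6
eef_pos: [0.2546, 0.5155, 0.4695]
tcp_rot: [-3.141, 0.001, 1.572]
ft_force: [0.3, -0.4, -0.2]
opening: 0.453
gripper_force: 0.0
[1.092 0.29  0.985 0.    1.868 1.09 ] [0.2546 0.5155 0.4695] [-3.1412e+00  8.0000e-04  1.5724e+00]
```

```bash
python3 -m inch '[[[-38,31,0],0],[[-38,31,0],0],[[-38,31,0],0],[[-38,31,0],0],[[-38,31,0],0],[[-38,31,0],0],[[-38,31,0],0],[[-38,31,0],0],[[-38,31,0],0],[[-38,31,0],0]]'; python3 -m inch '[[[-38,31,0],0],[[-38,31,0],0],[[-38,31,0],0],[[-38,31,0],0],[[0,0,60],0],[[0,0,60],0],[[0,0,60],0],[[0,0,60],0],[[0,0,20],0],[[0,0,0],0],[[0,0,0],0]]'
python3 - <<'E'
from h import *
s=readout.state();print(s['joints'].round(3),s['eef_pos'].round(4),s['tcp_rot'].round(4))
d=grab('wrist','w1.png'); w=cloud(d); P=w.reshape(-1,3); P=P[np.isfinite(P[:,0])]
for lo,hi,bx in ((.068,.1,(.66,.74)),(.068,.1,(.59,.66)),(.03,.053,(.68,.71))):
    q=P[(P[:,2]>lo)&(P[:,2]<hi)&(P[:,0]>bx[0])&(P[:,0]<bx[1])&(abs(P[:,1]+.018)<.09)].astype(np.float32)
    if len(q): print(len(q),q.min(0),q.max(0),np.median(q,0),cv2.minAreaRect(q[:,:2]))
E
```

```text
clock: 2.85
eef_pos: [0.5654, 0.1342, 0.4697]
tcp_rot: [-3.141, -0.0, 1.573]
ft_force: [0.7, 0.5, -0.0]
opening: 0.451
gripper_force: 0.0
clock: 4.22
eef_pos: [0.6895, -0.0165, 0.2115]
tcp_rot: [3.139, 0.0, 1.572]
ft_force: [0.7, -0.5, 0.5]
opening: 0.453
gripper_force: 0.0
[-0.041  0.505  1.275  0.     1.359 -0.042] [ 0.6895 -0.0165  0.2115] [3.1389 0.     1.5719]Traceback (most recent call last):
  File "<stdin>", line 6, in <module>
cv2.error: OpenCV(4.12.0) /io/opencv/modules/imgproc/src/convhull.cpp:143: error: (-215:Assertion failed) total >= 0 && (depth == CV_32F || depth == CV_32S) in function 'convexHull'
```

View pics/w1.png

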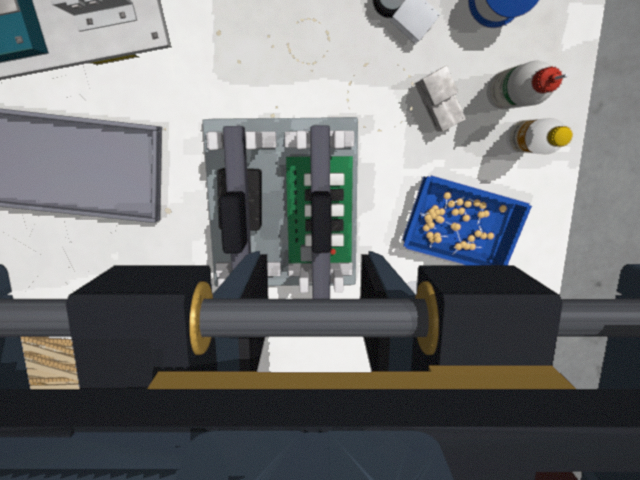

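The wrist view shows the board bar at column 320 with its grip near (321,222), over the green board. It lies between the finger tips at about columns 255 and 370. The box bar is at column 235.

```bash
python3 - <<'E'
from h import *
d=dict(np.load('/tmp/wrist.npz')); w=cloud(d); P=w.reshape(-1,3); P=P[np.isfinite(P[:,0])]
for lo,hi,bx in ((.068,.1,(.66,.74)),(.068,.1,(.59,.66)),(.043,.053,(.68,.71))):
    q=P[(P[:,2]>lo)&(P[:,2]<hi)&(P[:,0]>bx[0])&(P[:,0]<bx[1])&(abs(P[:,1]+.018)<.09)].astype(np.float32)
    if len(q): print(len(q),q.min(0),q.max(0),np.median(q,0),cv2.minAreaRect(np.ascontiguousarray(q[:,:2])))
E
```

```text
1216 [ 0.6883481  -0.03996843  0.06943098] [0.70403856 0.00518895 0.08116133] [ 0.69603837 -0.01637653  0.07890237] ((0.6961947679519653, -0.017389541491866112), (0.04515741765499115, 0.01569036766886711), 89.99568939208984)
1315 [ 0.61778456 -0.04094758  0.06803526] [0.63437915 0.00493956 0.08150445] [ 0.6271855  -0.01658804  0.07884456] ((0.6260578632354736, -0.01801232062280178), (0.01621333323419094, 0.04579368233680725), 0.7016819715499878)
2188 [ 0.6803064  -0.09134326  0.04306558] [0.70996606 0.05713273 0.0529781 ] [0.69565654 0.01382709 0.04905532] ((0.6965708136558533, -0.016949497163295746), (0.14836068451404572, 0.029645433649420738), 88.42219543457031)
```

```bash
python3 -m inch '[[[-1,6.5,20],0],[[0,0,30],0],[[0,0,30],0],[[0,0,30],0],[[0,0,20],0],[[0,0,16],0],[[0,0,12],0],[[0,0,8],0],[[0,0,0],0],[[0,0,0],0]]'
python3 -m inch '[[[0,0,0],0],[[0,0,0],0],[[0,0,0],0],[[0,0,0],0],[[0,0,0],0],[[0,0,0],0],[[0,0,0],0],[[0,0,0],0]]' -1 40
```

```text
clock: 5.52
eef_pos: [0.6957, -0.0175, 0.0447]
tcp_rot: [3.14, -0.0, 1.571]
ft_force: [0.9, -0.5, 0.3]
opening: 0.453
gripper_force: 0.0
clock: 6.52
eef_pos: [0.6954, -0.0174, 0.0443]
tcp_rot: [3.141, -0.0, 1.571]
ft_force: [-0.7, 0.2, 3.4]
opening: 0.175
gripper_force: 40.0
```

Gripped: opening 0.175 × 91 is about 16 mm, which matches the grip's width. Now a slow lift of 110 mm.

```bash
python3 -m inch '[[[0,0,-4],0],[[0,0,-6],0],[[0,0,-8],0],[[0,0,-10],0],[[0,0,-12],0],[[0,0,-14],0],[[0,0,-16],0],[[0,0,-16],0],[[0,0,-14],0],[[0,0,-10],0],[[0,0,0],0],[[0,0,0],0]]'
python3 - <<'E'
from h import *
s=grab('side'); s=grab('top'); w=cloud(s); P=w.reshape(-1,3); P=P[np.isfinite(P[:,0])]
d=grab('wrist','w2.png'); W=cloud(d);Q=W.reshape(-1,3); Q=Q[np.isfinite(Q[:,0])]
for nm,c in(('top',P),('wrist',Q),('side',cloud(grab('side')).reshape(-1,3))):
    q=c[(abs(c[:,0]-.696)<.006)&(abs(c[:,1]+.018)<.085)&(c[:,2]>.1)&(c[:,2]<.175)]
    a=q[q[:,1]<-.06];b=q[q[:,1]>.03]
    print(nm,len(q),len(a),len(b),np.median(a,0),np.median(b,0),q[:,1].min() if len(q) else 0,q[:,1].max() if len(q) else 0)
E
```

```text
clock: 8.02
eef_pos: [0.6947, -0.0174, 0.1533]
tcp_rot: [-3.14, -0.0, 1.571]
ft_force: [-0.5, -0.5, -2.0]
opening: 0.172
gripper_force: 40.0
top 231 105 118 [ 0.69610566 -0.07975903  0.15939019] [0.69614423 0.04133185 0.1590805 ] -0.08866620461336477 0.05170266498205238
wrist 4105 0 2059 [nan nan nan] [0.69588567 0.043825   0.15800573] 0.00408873439175117 0.057023694467220234
side 304 164 0 [ 0.69568348 -0.08464999  0.15811543] [nan nan nan] -0.0920064672465094 -0.03406409974536495
  return _methods._mean(a, axis=axis, dtype=dtype,
  ret = um.true_divide(
```

View pics/w2.png

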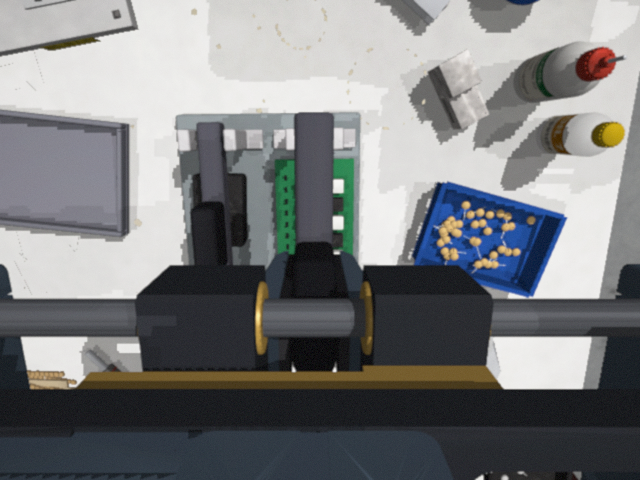

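The wrist view shows the bar held clear and level, its far end at (314,115), with the board and box bar still in place below. Both ends measure z = 0.159, so it is level. Next I'll move above the tray, turn and look.

```bash
python3 -m inch '[[[2,-10,0],0],[[3,-20,0],0],[[5,-30,0],0],[[6,-35,0],0],[[6,-40,0],0],[[6,-40,0],0],[[5,-35,0],0],[[3,-20,0],0],[[2,-10,0],0],[[0,0,0],0]]'
python3 -m inch '[[[0,0,0],-0.08],[[0,0,0],-0.14],[[0,0,0],-0.16],[[0,0,0],-0.16],[[0,0,0],-0.16],[[0,0,0],-0.16],[[0,0,0],-0.16],[[0,0,0],-0.16],[[0,0,0],-0.14],[[0,0,0],-0.101],[[0,0,0],-0.04],[[0,0,0],0]]'
python3 - <<'E'
from h import *
t=grab('top','t3.png'); w=cloud(t); s=readout.state(); print(s['joints'].round(3))
d=grab('wrist','w3.png')
P=w.reshape(-1,3); P=P[np.isfinite(P[:,0])]
q=P[(P[:,2]>.135)&(P[:,2]<.168)&(abs(P[:,0]-.45)<.1)&(abs(P[:,1]-.02)<.04)]
print('bar pts',len(q)); 
if len(q)>20: print(cv2.minAreaRect(np.ascontiguousarray(q[:,:2].astype(np.float32))), [np.median(q[m],0).round(4) for m in (q[:,0]<.42,q[:,0]>.49)])
Q=cloud(d).reshape(-1,3); C=np.concatenate([P,Q[np.isfinite(Q[:,0])],cloud(dict(np.load('/tmp/side.npz'))).reshape(-1,3)])
r=C[(C[:,2]>.009)&(C[:,2]<.018)&(abs(C[:,0]-.4545)<.115)&(abs(C[:,1]-.0205)<.062)].astype(np.float32)
print('rim',len(r),cv2.minAreaRect(np.ascontiguousarray(r[:,:2])))
E
```

```text
clock: 9.48
eef_pos: [0.4549, 0.0206, 0.1542]
tcp_rot: [3.141, -0.0, 1.571]
ft_force: [0.8, -0.1, -2.1]
opening: 0.175
gripper_force: 40.0
clock: 10.98
eef_pos: [0.4562, 0.0205, 0.1539]
tcp_rot: [3.141, 0.001, 3.031]
ft_force: [0.7, 0.2, -2.0]
opening: 0.174
gripper_force: 40.0
[ 0.02   0.185  1.915  0.     1.041 -1.441]
bar pts 357
((0.5084292888641357, 0.013737807981669903), (0.015996476635336876, 0.04514305666089058), 83.62890625) [array([nan, nan, nan]), array([0.5101, 0.0137, 0.1597])]
rim 3558 ((0.45337969064712524, 0.02535698004066944), (0.09333832561969757, 0.18993063271045685), 83.97393035888672)
  return _methods._mean(a, axis=axis, dtype=dtype,
  ret = um.true_divide(
```

View pics/w3.png

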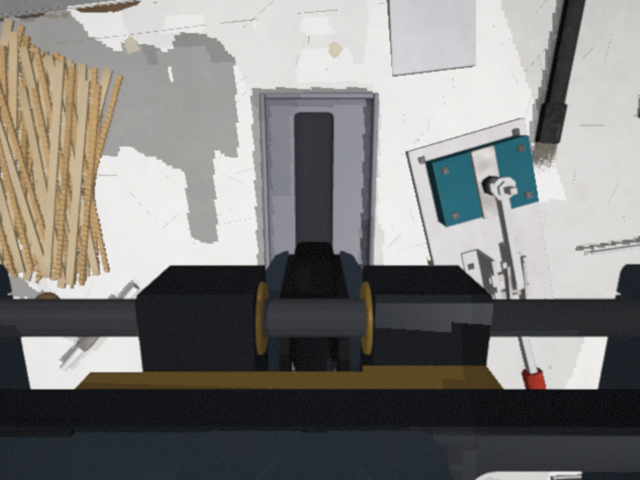

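View pics/t3.png

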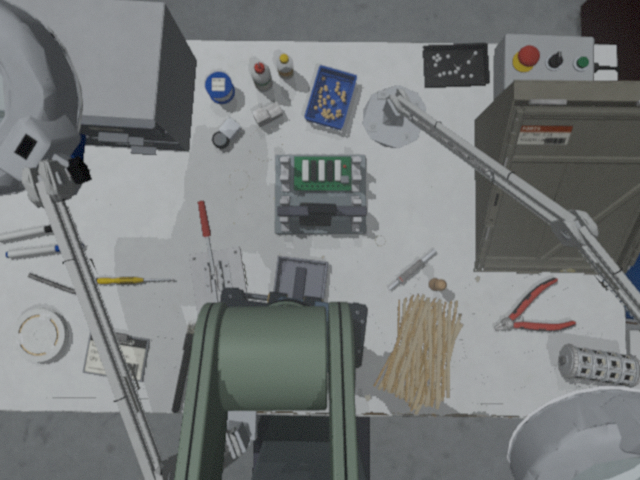

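The wrist view shows the bar (column 314) running parallel to the tray, between its walls at columns 260 and 378. The top view shows the bar end at (301,270) inside the tray outline, with the board and box bar undisturbed. Lowering now.

```bash
python3 -m inch '[[[0,0,15],0],[[0,0,25],0],[[0,0,28],0],[[0,0,25],0],[[0,0,18],0],[[0,0,11],0],[[0,0,6],0],[[0,0,4],0],[[0,0,3],0],[[0,0,2],0],[[0,0,0],0],[[0,0,0],0]]'; python3 -m inch '[[[0,0,1],0],[[0,0,1],0],[[0,0,0],0],[[0,0,0],0]]'
```

```text
clock: 12.58
eef_pos: [0.4553, 0.0206, 0.0171]
tcp_rot: [3.141, 0.0, 3.032]
ft_force: [-0.4, 0.2, -1.5]
opening: 0.175
gripper_force: 40.0
clock: 13.08
eef_pos: [0.4552, 0.0206, 0.0149]
tcp_rot: [3.142, 0.0, 3.032]
ft_force: [0.4, -0.7, -2.1]
opening: 0.174
gripper_force: 40.0
```

```bash
python3 -m inch '[[[0,0,0.5],0],[[0,0,0.5],0],[[0,0,0],0],[[0,0,0],0]]'
```

```text
clock: 13.58
eef_pos: [0.4552, 0.0206, 0.0142]
tcp_rot: [3.141, 0.0, 3.032]
ft_force: [-1.1, 0.1, 3.2]
opening: 0.178
gripper_force: 40.0
```

The force has changed sign to +3 N, so the bar is on the floor. I'll release with a limited opening to stay clear of the tray walls, then rise.

```bash
python3 -m inch '[[[0,0,0],0],[[0,0,0],0],[[0,0,0],0],[[0,0,0],0],[[0,0,0],0],[[0,0,0],0]]' -0.25; python3 -m inch '[[[0,0,-4],0],[[0,0,-8],0],[[0,0,-15],0],[[0,0,-25],0],[[0,0,-30],0],[[0,0,-30],0],[[0,0,-20],0],[[0,0,-10],0],[[0,0,0],0],[[0,0,0],0]]'
python3 - <<'E'
from h import *
d=grab('wrist','w4.png'); Q=cloud(d).reshape(-1,3); t=cloud(grab('top')).reshape(-1,3)
for nm,C in (('w',Q),('t',t)):
    q=C[(C[:,2]>.017)&(C[:,2]<.06)&(abs(C[:,0]-.455)<.09)&(abs(C[:,1]-.021)<.036)].astype(np.float32)
    if len(q)>9: print(nm,len(q),cv2.minAreaRect(np.ascontiguousarray(q[:,:2])),[np.median(q[m],0).round(4) for m in (q[:,0]<.42,q[:,0]>.49)],q[:,2].max())
b=t[(t[:,2]>.068)&(t[:,2]<.1)&(abs(t[:,0]-.63)<.05)&(abs(t[:,1]+.018)<.06)].astype(np.float32); print('box bar',cv2.minAreaRect(np.ascontiguousarray(b[:,:2])))
E
```

```text
clock: 14.32
eef_pos: [0.4552, 0.0205, 0.0139]
tcp_rot: [3.141, 0.0, 3.032]
ft_force: [0.4, -0.3, 0.1]
opening: 0.373
gripper_force: 0.0
clock: 15.58
eef_pos: [0.4545, 0.0205, 0.1552]
tcp_rot: [-3.141, -0.002, 3.032]
ft_force: [0.2, -0.0, -0.0]
opening: 0.371
gripper_force: 0.0
w 3697 ((0.4485556483268738, 0.019952163100242615), (0.015968233346939087, 0.13705012202262878), 83.77959442138672) [array([0.3997, 0.0253, 0.0191], dtype=float32), array([0.5031, 0.0139, 0.0191], dtype=float32)] 0.051053114
t 286 ((0.503271758556366, 0.014323013834655285), (0.015957342460751534, 0.05363232269883156), 83.80577087402344) [array([nan, nan, nan], dtype=float32), array([0.5098, 0.0135, 0.0201], dtype=float32)] 0.04744575
box bar ((0.626520574092865, -0.017995202913880348), (0.016482694074511528, 0.04369370639324188), 1.184438943862915)
  return _methods._mean(a, axis=axis, dtype=dtype,
  ret = um.true_divide(
```

View pics/w4.png

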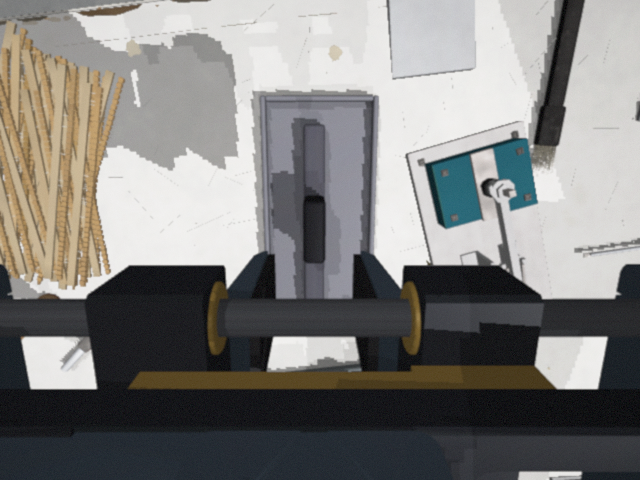

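The wrist view shows the bar lying along the tray floor, grip up at (314,228), released. Its top measures 0.019–0.020 at both ends, so its underside is on the floor. The gripper is clear.

```bash
python3 -c "
from cell import job
print(job.sign_off())"
```

```text
the job is handed in; nothing more can be done
None
```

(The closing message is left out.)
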